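# Feed a powder jar to the roller mixer over its rocker tray

## Robot

A 6-joint arm with a two-finger parallel gripper is mounted at the origin on a cart in front of the work surface, level with it; the furniture and walls round the work are solid. World frame = base frame: x ahead of the robot, y to its left, z up, the work surface at z = 0. Lengths are in mm, angles in rad, forces in N, time in s.
With the tool pointing down it reaches from about 300 to 775 mm from the base axis. Payload 14.6 kg.
Tool frame: the origin (TCP) lies at the centre of the arm's flange, where the gripper is bolted on; the fingertips stand 199 mm ahead of it and the grasp point (between the pads) lies 180 mm ahead of it; z points along the fingers, y is the line along which they close (so a half turn about z gives the same grasp; the last joint's range is limited). The gripper opens to 94 mm and grips with 3 to 60 N. Pads are 16 mm wide; open, the fingers measure 119 mm over their backs; the gripper's body (75 mm by 177 mm) begins 78 mm behind the grasp point.
Start: joints at [-1.307, 0.3, 1.521, -0, 1.321, -0.067], TCP at [178.633, -520.174, 404.646] pointing down, gripper open.
Joint ranges: [-3.03, 3.03], [-0.79, 2.21], [0.23, 2.52], [-1.04, 4.18], [0, 3.07], [-2.55, 2.55]. Speed limits (rad/s): [2.22, 2.22, 2.57, 3.14, 3.14, 3.14].

## Interface

Orientations are given as [roll, pitch, yaw] about the fixed x, y, z axes, in that order (R = Rz(yaw) Ry(pitch) Rx(roll)).
In Python, from cell import manip, optics, workorder gives the robot as it stands.
- The arm moves only by the tool step_arm, never from a script. Its argument "increments" is a list that holds one entry, the list of rows, each a list of 7 numbers: the turn, a rotation vector about the tool's x, y, z as a fraction of full scale, then the shift along the tool's x, y, z as a fraction of full scale, then the closure, from -1 (fully open) to 1 (shut). In form: [[[wx, wy, wz, tx, ty, tz, fingers], ...]]. A call has 1 to 5 rows; each row shifts and turns the commanded pose from where the row before left it, along the tool's axes as they then stand; what a row does not reach is not made up. Full scale, the value 1, is 40 mm for a shift and 45 degrees for a turn. A row lasts 1/10 s, in which the tool goes at most 50 mm and 8.59 degrees, less where a joint would pass 70% of its speed; a pose out of reach is approached as far as the arm can. A call with a number of a shift or a turn outside -1 to 1 is refused whole. A call with a gripper value outside its range is refused whole. The fingers move at their own pace and stop on an object; "newtons" is the grip in N (left out, the last holds). Time passes only in rows, so rows that do not move let the fingers close. It gives the time, the measured TCP pose, the force, the opening and the grip force at its end, in the units of the state.
- manip.read_state(): the state, without advancing time (a new reading comes with each control period).
- optics.camera(name): name is "scene" or "top" or "wrist"; returns a dict with "frame" (480x640x3 uint8, red, green, blue), "range_z" (480x640 float32, mm along the optical axis (not along the pixel's ray), 0 where there is no reading), "mtx" (3x3 intrinsics, pixels), "cam_to_world" (4x4, takes a point from camera to world coordinates). Camera axes: x right, y down, z forward; pixel columns grow to the right and rows downward; lengths in mm; the calibration is good to about 2 mm. A picture is of the moment at which its call begins.
- workorder.sign_off(): hands the job in; it is judged then, once.
The state is a dict: "clock": time; "joints": joint angles; "qd": joint speeds; "effort": joint torques, N m; "eef_pos": TCP position; "eef_rot": TCP orientation; "wrist_force": force on the tool from outside, world axes, zero at the start; "moment": the same for the moment, N m; "finger_gap": finger opening in mm; "finger_force": force on a finger pad.
Only numpy, scipy, OpenCV 4.12 (cv2) and the standard library are available. Lean on these libraries where they do the work, as an engineer would, in place of code of your own. Each camera call takes 0.05 s, during which the arm holds its last target. There are 200 camera calls.

## Task

Load the white powder jar with the lime-green lid into the roller mixer. Take it from among the other vessels, set it down leaning in the sloping rest and let go, then take it again the other way, across its body; lay it on its side in the saddle between the two orange ribs of the rocker tray and let go, so that its own weight (not your hand) tips the tray and the jar rolls down and settles lying between the two rollers, with the tray swinging back empty. Leave the other things on the bench where they are.

Things in the scene. Friction and masses are not known exactly. Their poses are not given: they have to be found in the camera images.
- jar_center (a point): Centre of the loose powder jar: white cylinder, lime-green lid, 43 mm in diameter (lid too), 74 mm long, 80 to 145 g. The point is on its axis, 37 mm from the foot; z points from foot to lid. It starts upright on the bench, some 0.11 m from a white pot with a knob (73 mm wide, 85 high) and a blue block rack (56x62x72 mm); these three swap places.
- rest_seat (a point): Sloping rest, fixed: grey base, two steel bars at 45 degrees, black foot plate square to them at the low end. The point is the seated jar's centre, 71 mm above the bench. z up, x level toward the low end: the seated jar's lid points along (-x, +z), its foot along (x, -z). Bars stay within 17 mm either side of the jar's axis, so fingers have room at both sides (along y).
- tray_load (a point): Rocker tray (aluminium, floor 90 mm wide between 14 mm walls): centre of a jar lying in the saddle of two orange ribs, 14 mm apart, 2 mm high. At the start 118 mm above the bench; tray floor 22 mm under it. x runs along the tray to the rollers (dips with it); y along the ribs, as the jar's axis, lid either way. Floor from 112 mm behind to 40 mm ahead of the point.
- tray (a joint): Tray angle, rad: 0 = resting, leaning back 4 degrees; 0.51 = tipped 25 degrees down to the rollers. Pivot: shaft along y, 40 mm behind the saddle. Damped (about 1 s to tip); a counterweight returns it to 0 in some 3 s once empty. About 0.5 N down on the saddle starts it. The jar rolls out of the saddle at about 0.37. Laid at or behind the pivot the jar does not tip it but rolls back.
- nest (a point): Roller mixer, fixed, white base 255x150 mm: centre of the jar when it lies between the two black free-turning rollers (28 mm in diameter, 52 mm apart, 112 mm long), 58 mm above the bench. x points level from the tray to the rollers and the clear guard behind them, y along the rollers. The tray's pivot is 114 mm behind this point and 29 mm above it.
There are look-alikes about, which are no part of the job. What is shaped like the part that bears jar_center but red is not meant.

How it is judged (in metres and radians):
On the way, in this order (a step that is already met when the one before it is completed fails the run):
1. the jar leans seated in the sloping rest, let go (distance between jar_center and rest_seat below 0.012 m and angle between jar_center's own z axis and vertical between 0.6 and 0.97 rad and contact force between the fingers and jar below 0.3 N), for 0.2 s.
2. the jar lies in the tray's saddle, let go, before the tray has tipped (distance between jar_center and tray_load below 0.014 m and angle between the z axis of jar_center and the y axis of tray_load, either way round below 0.2 rad and contact force between jar and tray above 0.1 N and contact force between the fingers and jar below 0.3 N and contact force between the fingers and tray below 0.3 N and value of joint tray below 0.2 rad), for 0.04 s.
3. the tray tips right over under the jar, with no hand on tray or jar (value of joint tray above 0.36 rad and contact force between the fingers and tray below 0.3 N and contact force between the fingers and jar below 0.3 N).
At the end, for the whole second after the job is handed in: The jar lies at rest between the two rollers (its centre within 8 mm across and in height, its axis within 0.15 rad of the rollers), and the empty tray has swung back (under 0.05 rad) (x of jar_center in the frame of nest between -0.008 and 0.008 m and z of jar_center in the frame of nest between -0.008 and 0.008 m and angle between the z axis of jar_center and the y axis of nest, either way round below 0.15 rad and linear speed of jar below 0.03 m/s and value of joint tray below 0.05 rad); the robot touches nothing.
It fails at once if another thing on the bench is shifted by more than 30 mm or knocked over (distance of any of pot, cryo, bottle, tape from where it was at the start of the episode above 0.03 m or angle between any of pot, cryo, bottle's own z axis and vertical above 0.5 rad).
It also fails if it takes over 62 s, if anything falls off the work surface, if the arm or the gripper's body presses on something with over 40 N, if the wrist force passes 120 N, or if a joint passes its speed limit or range.

## Working session

There is one attempt and no reset: what is moved stays moved. The work goes in short steps, Python scripts to look and compute and a tool call to move; the robot and the scene stay as the last step left them, time stands still between calls to the robot, and variables do not carry over. Pictures are saved under pics/ and viewed, at most 10 in all, crops included, and the job is handed in when it is done.

Besides the shell and the picture viewer there is one more tool, called by a JSON object that holds its "method" and its "body", one argument or row to a line. step_arm: Moves the arm, as the interface text tells. Its arguments: {"type":"object","properties":{"increments":{"type":"array","items":{"type":"array","items":{"type":"array","items":{"type":"number"}}}},"newtons":{"type":"number"}},"required":["increments"]}

```bash
mkdir -p pics
python3 - <<'E'
from cell import manip, optics
import cv2,numpy as np
ims=[]
for n in("scene","top"):
    c=optics.camera(n); np.savez(f"pics/{n}0.npz",**c); cv2.imwrite(f"pics/{n}0.png",c["frame"][:,:,::-1])
    print(n,np.round(c["mtx"],1).tolist(),np.round(c["cam_to_world"],3).tolist())
print(manip.read_state())
E
```

```text
scene [[550.7, 0.0, 319.1], [0.0, 550.7, 236.5], [0.0, 0.0, 1.0]] [[-0.684, -0.53, 0.501, -145.707], [-0.729, 0.507, -0.46, 600.637], [-0.011, -0.68, -0.733, 1004.454], [0.0, 0.0, 0.0, 1.0]]
top [[441.2, 0.0, 318.2], [0.0, 441.2, 240.4], [0.0, 0.0, 1.0]] [[0.007, -0.996, 0.091, 368.147], [-1.0, -0.008, -0.013, 50.632], [0.013, -0.091, -0.996, 1191.891], [0.0, 0.0, 0.0, 1.0]]
{'clock': 0.1, 'joints': array([-1.30657075e+00,  3.00395997e-01,  1.52152968e+00, -1.46121182e-05,
        1.32068376e+00, -6.65915221e-02]), 'qd': array([-0.00128539, -0.00280296, -0.00254253, -0.00051871,  0.00018018,
        0.00058531]), 'effort': array([ 1.27178137e-03, -5.32642829e+01, -3.53284121e+01,  7.09299138e-02,
        2.34895886e-02, -7.60840112e-05]), 'eef_pos': array([ 178.64056046, -520.14443712,  404.1491628 ]), 'eef_rot': array([-3.14057718e+00, -5.35366835e-05,  3.30820697e-01]), 'wrist_force': array([ 0.49021199, -0.02708819, -0.22712622]), 'moment': array([ 0.01455552,  0.07838972, -0.04804678]), 'finger_force': 0.0, 'finger_gap': 94.26612251168496}
```

View pics/top0.png

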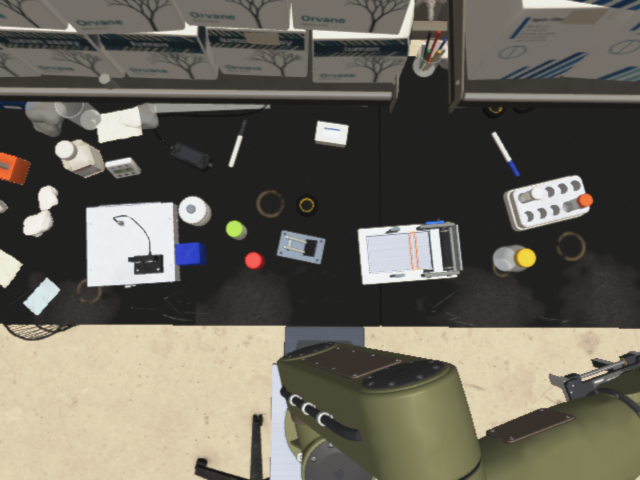

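View pics/scene0.png

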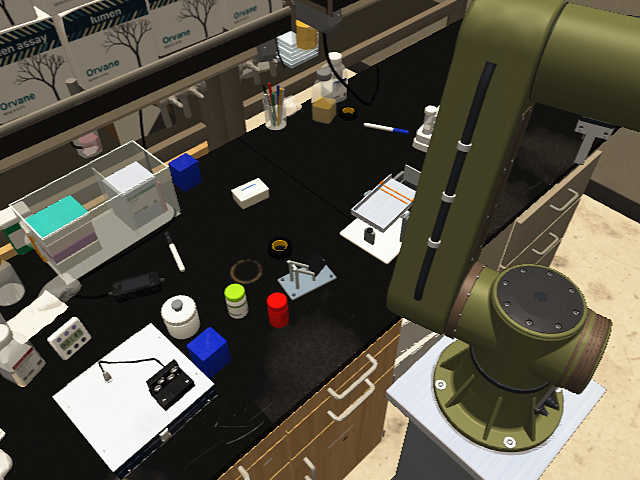

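The top view shows candidates: the lime-lidded white jar (236,229), the red look-alike (255,261), pot (195,211) and blue rack (190,253). The lime one fits the description. The rest is at (301,247) and the tray ribs are near (414,250). The scene view shows the jar at (236,300) and the red one at (278,310). Next I'll confirm with an enlarged crop and measure.

```bash
cat > h.py <<'E'
import numpy as np,cv2
def load(n): return dict(np.load(f"pics/{n}.npz"))
def cloud(c):
    v,u=np.mgrid[:480,:640]; z=c["range_z"]; K=c["mtx"]
    P=np.stack([(u-K[0,2])/K[0,0]*z,(v-K[1,2])/K[1,1]*z,z],-1)
    T=c["cam_to_world"]; return P@T[:3,:3].T+T[:3,3]
def ray(c,u,v,h):
    K=c["mtx"];T=c["cam_to_world"]
    d=T[:3,:3]@np.array([(u-K[0,2])/K[0,0],(v-K[1,2])/K[1,1],1]);o=T[:3,3]
    return o+d*(h-o[2])/d[2]
def proj(c,p):
    T=c["cam_to_world"];q=T[:3,:3].T@(np.array(p)-T[:3,3]);q=c["mtx"]@q;return q[:2]/q[2]
E
python3 - <<'E'
from h import *
t=load("top0");s=load("scene0")
for n,c in(("top",t),("scene",s)):
    P=cloud(c);hsv=cv2.cvtColor(c["frame"],cv2.COLOR_RGB2HSV)
    for nm,lo,hi in(("lime",(33,120,80),(50,255,255)),("orange",(5,110,120),(16,255,255)),("red",(0,200,120),(3,255,255)),("blue",(115,150,60),(125,255,255))):
        m=cv2.inRange(hsv,lo,hi);k,l,st,ce=cv2.connectedComponentsWithStats(m)
        for i in range(1,k):
            if st[i,4]>25:
                q=P[l==i];print(n,nm,st[i,:5],ce[i].round(1),np.median(q,0).round(0),q[:,2].max().round(0))
m=(cv2.inRange(cv2.cvtColor(t["frame"],cv2.COLOR_RGB2HSV),(33,120,80),(50,255,255)))
# heights of rest area and mixer (top)
P=cloud(t)
print("rest z");print(P[228:268:2,274:330:3,2].round(0).astype(int))
a=t["frame"][190:290,160:340];b=s["frame"][250:350,200:350];d=t["frame"][210:295,350:470];e=s["frame"][150:270,330:440]
r=lambda x,w,h:cv2.resize(x,(w,h),interpolation=cv2.INTER_CUBIC)
im=np.vstack([np.hstack([r(a,450,250),r(b,350,250)]),np.hstack([r(d,450,330),r(e,350,330)])])
cv2.imwrite("pics/crop1.png",im[:,:,::-1])
E
```

```text
top lime [225 220  18  17 239] [233.7 228.2] [500. 252.  74.] 1192.0
top orange [  0 152  29  33 591] [ 12.  167.8] [657. 837.  54.] 1192.0
top orange [577 193  16  14 169] [584.7 200. ] [ 570. -616.  131.] 1192.0
top blue [175 242  31  24 638] [189.6 253.6] [434. 363.  71.] 1192.0
scene lime [224 283  21  19 311] [234.2 292.3] [498. 256.  73.] 1004.0
scene red [267 292  21  35 439] [276.2 306.1] [415. 212.  71.] 1004.0
scene blue [169 153  33  38 773] [185.  171.1] [918. 100.  58.] 1004.0
scene blue [ 186  327   45   51 1312] [208.7 350.8] [423. 375.  70.] 1004.0
rest z
[[ 0 -3 -1 -2  0 -3 -2 -2 -2 -4 -4  3 -2 -4  1 -1  1 -2 -4]
 [-2  3 -3  3 -3 -2  5  0  4 -1 -5  0  4  3 -3  2 -1 -2  0]
 [-3  2 -1  6 11 10 10 -4  0 -1 -1  3 -1  1 -5 -1  2  0 -4]
 [-1 -2  0  5 10  7 12  9  7  8  0  3 -1 -2 -4  3 -4 -2  1]
 [ 0  2  0  5 81 76  9  5  8  7  3 10  4 -1 -5 -4 -5  2  0]
 [ 0 -2  3  9  8 75 69 61  8  4  8  6 10  7  6 10  5  0 -2]
 [-1  2  7  5 11 65  9 60 53 48  8 33 41 48 62  8 13  8 -1]
 [ 1 -1  7 10  9 64  4 11  9 46 40 35 43 49 55 10 11  0 -4]
 [ 2 -1  3 12  5 57  7  8 12  9 10 35 45 53 56 12 11  0  2]
 [-2  0  7  7 80 65  8 11  9  7  5 34 40 55 58 10 10  3  1]
 [-3 -3 11  7 80 70 62 56 11 10 27 40 45 56 57 11 10  7  0]
 [ 1  0  8  4  7  9 62 54 52 39 31 38 49 52  7  5  8 -2 -2]
 [ 1 -3 10 11  8  8  7  6  6 38 30 40 44 55  7 10 10  0 -1]
 [-1  8  8  6  9  9  6  9  8  8 31 38 48 56  6  9  7  1  4]
 [-2  1 -1  7  7  9  5  7  9 10  8  8 50 59 10 11  2  1 -5]
 [ 1  0 -3  3  2  0  8  4  8 11  8 11  8  8 10  8 -2  0 -3]
 [-3 -3  2  1 -1  1  2 -1 -1  5  7 11 11 12 10  9 -1  3  0]
 [-2  0 -2 -2  0 -1 -4 -4  0 -2  2  1  0  9  9  7 -3 -1  2]
 [ 3 -5 -4 -4  3  1  3 -2 -2 -1  0 -4  0  1 -1 -4  0  2  3]
 [-4  2 -1  1 -2 -5  0 -1  1 -2  2  2  0  3 -1  0  3 -2 -3]]
```

View pics/crop1.png

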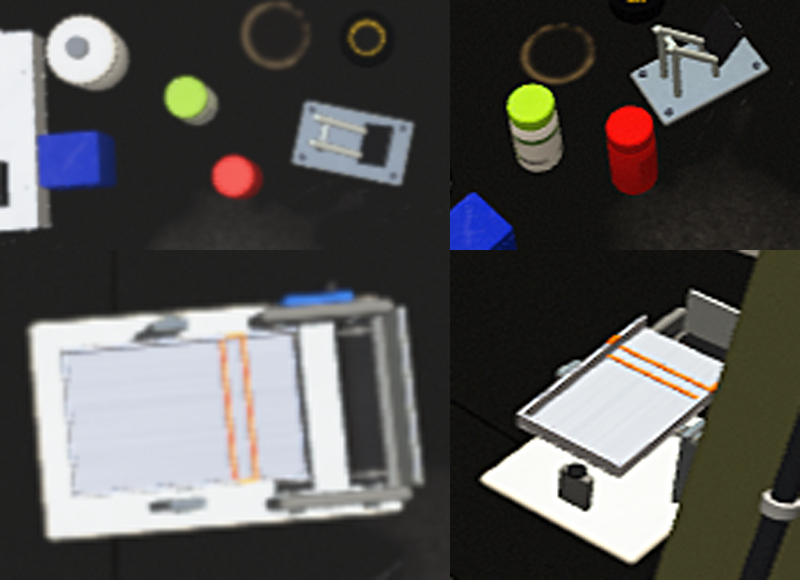

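The crop confirms it: the lime-lidded white jar at crop (190,97), the red one at (235,175). The rest has its high end at left and its black foot plate at right, toward −y. The tray ribs run almost along world x, with the rollers to the right. Now for the measurements.

Run:
```python
from h import *
t=load("top0");s=load("scene0")
for c,y0,y1,x0,x1 in((t,210,250,215,255),(s,270,330,215,260)):
    hsv=cv2.cvtColor(c["frame"],cv2.COLOR_RGB2HSV);m=np.zeros((480,640),np.uint8)
    m[y0:y1,x0:x1]=cv2.inRange(hsv,(30,80,60),(55,255,255))[y0:y1,x0:x1]
    P=cloud(c);q=P[(m>0)&(P[...,2]>69)&(P[...,2]<85)];print("lid top pts",len(q),q.mean(0).round(1),((q.max(0)+q.min(0))/2).round(1))
# rest
P=cloud(t);R=P[226:270,270:332].reshape(-1,3);u,v=np.meshgrid(np.arange(270,332),np.arange(226,270))
fr=t["frame"][226:270,270:332].reshape(-1,3).astype(int);br=fr.sum(1)
base=(R[:,2]>5)&(R[:,2]<14)&(br>200)
plt=(R[:,2]>24)&(R[:,2]<64)&(br<150); bar=(R[:,2]>28)&(R[:,2]<95)&(br>300)
print(base.sum(),plt.sum(),bar.sum())
for n,m in(("base",base),("plate",plt),("bar",bar)): print(n,R[m].mean(0).round(1))
mm=np.zeros((480,640),np.uint8);mm[226:270,270:332]=((R[:,2]>5)&(R[:,2]<100)).reshape(44,62)*255
# base outline via brightness+plate
cn=max(cv2.findContours(mm,0,2)[0],key=cv2.contourArea);print("rect px",cv2.minAreaRect(cn))
box=[ray(t,a,b,10)[:2].round(1).tolist() for a,b in cv2.boxPoints(cv2.minAreaRect(cn))];print("base corners",box)
# plate: x direction from linear fit Z = a.x+b.y+c
A=np.c_[R[plt][:,:2],np.ones(plt.sum())];g=np.linalg.lstsq(A,R[plt][:,2],rcond=None)[0];print("plate grad",g,np.degrees(np.arctan2(g[1],g[0])))
A=np.c_[R[bar][:,:2],np.ones(bar.sum())];g=np.linalg.lstsq(A,R[bar][:,2],rcond=None)[0];print("bar grad",g,np.degrees(np.arctan2(g[1],g[0])))
# ribs
hsv=cv2.cvtColor(t["frame"],cv2.COLOR_RGB2HSV);m=np.zeros((480,640),np.uint8);m[215:290,355:440]=cv2.inRange(hsv,(4,60,120),(20,255,255))[215:290,355:440]
q=np.argwhere(m)[:,::-1];print("ribs",len(q),q.min(0),q.max(0),q.mean(0),cv2.minAreaRect(q.astype(np.float32)),P[m>0].mean(0).round(1))
bx=cv2.boxPoints(cv2.minAreaRect(q.astype(np.float32)));print([ray(t,a,b,98)[:2].round(1).tolist() for a,b in bx],ray(t,*q.mean(0),98).round(1))
# tray floor plane from depth
T=P[225:275,365:428].reshape(-1,3);k=(T[:,2]>75)&(T[:,2]<112);A=np.c_[T[k][:,:2],np.ones(k.sum())];g=np.linalg.lstsq(A,T[k][:,2],rcond=None)[0];print("tray plane",g,k.sum())
# rollers base outline
w=np.zeros((480,640),np.uint8);w[205:300,345:480]=((P[205:300,345:480,2]>8)*255);cn=max(cv2.findContours(w,0,2)[0],key=cv2.contourArea);print("mixer",cv2.minAreaRect(cn))
```

```text
lid top pts 209 [498.8 249.9  73.8] [498.5 250.6  73.6]
lid top pts 255 [498.5 254.8  73.3] [499.6 254.8  74.3]
723 124 162
base [457.4  83.7   8.6]
plate [454.3  57.9  44.6]
bar [461.3  94.1  58.6]
rect px ((302.17303466796875, 247.13461303710938), (47.06786346435547, 25.69120979309082), 11.309932708740234)
base corners [[435.9, 146.7], [504.0, 134.2], [480.0, 9.7], [412.2, 22.9]]
plate grad [ -0.19980643  -1.03503416 195.26797652] -100.9261668958825
bar grad [  0.08227574   0.46136631 -22.75220787] 79.88869970720485
ribs 130 [408 231] [418 269] [413.36923077 249.83076923] ((413.2574462890625, 250.0742645263672), (37.81141662597656, 7.263771057128906), 84.2894058227539) [ 446.7 -200.7   98.5]
[[492.2, -187.3], [494.2, -205.5], [400.3, -213.6], [398.4, -195.6]] [ 446.7 -200.8   98. ]
tray plane [ 1.71330748e-03 -5.75206893e-02  8.45892320e+01] 2381
mixer ((410.061767578125, 250.69451904296875), (60.18491744995117, 100.58119201660156), 84.92039489746094)
```

Measured: jar ≈ (499, 252.5), top at 74 ✓. Rest seat ≈ (459, 83, 71) with x-axis heading −100.9°. Saddle ≈ (446.6, −199.3, 118) with floor at 97 ✓ and tray x heading −85°. I'll turn the gripper so its closing line lies along the rest's y, then move over the jar.

{"method": "step_arm", "body": {
  "increments": [
    [[0,0,-0.167,0,0,0,-1],[0,0,-0.167,0,0,0,-1],[0,0,-0.167,0,0,0,-1],[0,0,-0.167,0,0,0,-1]]
  ]
}}

```text
clock: 0.5
eef_pos: [178.6, -520.2, 404.3]
eef_rot: [-3.141, -0.0, 0.861]
wrist_force: [0.9, -0.7, 0.4]
finger_gap: 93.8
finger_force: 0.0
```

{"method": "step_arm", "body": {
  "increments": [
    [[0,0,-0.167,0,0,0,-1],[0,0,-0.167,0,0,0,-1],[0,0,-0.167,0,0,0,-1],[0,0,-0.167,0,0,0,-1]]
  ]
}}

```text
clock: 0.9
eef_pos: [178.6, -520.2, 404.3]
eef_rot: [-3.141, -0.001, 1.385]
wrist_force: [-0.2, -0.3, -0.2]
finger_gap: 94.0
finger_force: 0.0
```

{"method": "step_arm", "body": {
  "increments": [
    [[0,0,0,0.975,0.2,0,-1],[0,0,0,0.975,0.2,0,-1],[0,0,0,0.975,0.2,0,-1],[0,0,0,0.975,0.2,0,-1],[0,0,0,0.975,0.2,0,-1]]
  ]
}}

```text
clock: 1.4
eef_pos: [255.1, -334.7, 404.4]
eef_rot: [-3.141, -0.0, 1.38]
wrist_force: [0.4, 0.0, -0.9]
finger_gap: 93.8
finger_force: 0.0
```

{"method": "step_arm", "body": {
  "increments": [
    [[0,0,0,0.975,0.2,0,-1],[0,0,0,0.975,0.2,0,-1],[0,0,0,0.975,0.2,0,-1],[0,0,0,0.975,0.2,0,-1],[0,0,0,0.975,0.2,0,-1]]
  ]
}}

```text
clock: 1.9
eef_pos: [331.2, -150.8, 404.6]
eef_rot: [3.141, 0.0, 1.38]
wrist_force: [2.0, 0.3, -0.6]
finger_gap: 94.2
finger_force: 0.0
```

{"method": "step_arm", "body": {
  "increments": [
    [[0,0,0,0.975,0.2,0,-1],[0,0,0,0.975,0.2,0,-1],[0,0,0,0.975,0.2,0,-1],[0,0,0,0.975,0.2,0,-1],[0,0,0,0.975,0.2,0,-1]]
  ]
}}

```text
clock: 2.4
eef_pos: [407.6, 33.2, 404.6]
eef_rot: [3.142, -0.0, 1.38]
wrist_force: [0.7, -0.1, 0.1]
finger_gap: 94.0
finger_force: 0.0
```

{"method": "step_arm", "body": {
  "increments": [
    [[0,0,0,0.975,0.2,0.4,-1],[0,0,0,0.975,0.2,0.4,-1],[0,0,0,0.975,0.2,0.4,-1],[0,0,0,0.975,0.2,0.4,-1],[0,0,0,0.975,0.2,0.4,-1]]
  ]
}}

```text
clock: 2.9
eef_pos: [483.8, 217.1, 323.6]
eef_rot: [-3.141, 0.0, 1.38]
wrist_force: [0.5, -0.1, 1.1]
finger_gap: 94.0
finger_force: 0.0
```

Run:
```python
from cell import manip, optics
from h import *
c=optics.camera("wrist"); np.savez("pics/w1.npz",**c)
c=optics.camera("wrist")
hsv=cv2.cvtColor(c["frame"],cv2.COLOR_RGB2HSV);m=cv2.inRange(hsv,(30,80,60),(55,255,255))
P=cloud(c);q=P[(m>0)&(P[...,2]>66)&(P[...,2]<85)];print(len(q),(m>0).sum(),q.mean(0).round(1),q.min(0).round(1),q.max(0).round(1))
cn=max(cv2.findContours(m,0,2)[0],key=cv2.contourArea);print(cv2.minEnclosingCircle(cn),cv2.boundingRect(cn))
print(np.round(c["cam_to_world"],2).tolist())
s=manip.read_state();print(s["eef_pos"],s["eef_rot"],s["joints"])
```

```text
4466 16193 [502.6 253.6  73.7] [481.7 231.8  66.2] [523.5 273.8  76.9]
((371.05755615234375, 206.8309326171875), 89.03272247314453) (304, 123, 142, 155)
[[0.98, -0.18, -0.05, 499.89], [-0.19, -0.95, -0.26, 294.12], [-0.0, 0.26, -0.96, 300.45], [0.0, 0.0, 0.0, 1.0]]
[483.94501818 218.36661795 321.6852578 ] [-3.13795867e+00  1.77635625e-03  1.38303009e+00] [3.54831386e-01 3.42604635e-01 1.66822984e+00 3.91903735e-04
 1.13478748e+00 5.42434623e-01]
```

{"method": "step_arm", "body": {
  "increments": [
    [[0,0,0,0.466,0.134,0,-1],[0,0,0,0.466,0.134,0,-1],[0,0,0,0,0,0.73,-1],[0,0,0,0,0,0.73,-1],[0,0,0,0,0,0.73,-1]]
  ]
}}

```text
clock: 3.5
eef_pos: [501.0, 249.4, 236.3]
eef_rot: [3.141, -0.0, 1.38]
wrist_force: [0.9, 0.4, -0.9]
finger_gap: 93.9
finger_force: 0.0
```

{"method": "step_arm", "body": {
  "increments": [
    [[0,0,0,0,0,0,-1],[0,0,0,0,0,0,1],[0,0,0,0,0,0,1],[0,0,0,0,0,0,1],[0,0,0,0,0,0,1]]
  ],
  "newtons": 20
}}

```text
clock: 4.0
eef_pos: [501.3, 249.9, 238.1]
eef_rot: [3.14, -0.001, 1.38]
wrist_force: [-0.4, -0.3, -0.1]
finger_gap: 65.6
finger_force: 0.0
```

{"method": "step_arm", "body": {
  "increments": [
    [[0,0,0,0,0,0,1],[0,0,0,0,0,0,1],[0,0,0,0,0,0,1]]
  ]
}}

```text
clock: 4.3
eef_pos: [501.2, 249.9, 237.1]
eef_rot: [3.142, -0.0, 1.38]
wrist_force: [1.1, 0.3, 0.1]
finger_gap: 42.8
finger_force: 20.0
```

{"method": "step_arm", "body": {
  "increments": [
    [[0,0,0,0,0,-0.4,1],[0,0,0,0,0,-0.8,1],[0,0,0,0,0,-0.8,1],[0,0,0,0,0,-0.8,1]]
  ]
}}

```text
clock: 4.7
eef_pos: [501.0, 249.9, 350.1]
eef_rot: [-3.141, 0.0, 1.38]
wrist_force: [-0.4, 0.8, -0.9]
finger_gap: 42.7
finger_force: 20.0
```

{"method": "step_arm", "body": {
  "increments": [
    [[0,-0.167,0,0,0,0,1],[0,-0.167,0,0,0,0,1],[0,-0.167,0,0,0,0,1]]
  ]
}}

```text
clock: 5.0
eef_pos: [501.1, 249.9, 349.3]
eef_rot: [3.141, 0.399, 1.379]
wrist_force: [-0.2, -0.5, -1.5]
finger_gap: 42.5
finger_force: 20.0
```

{"method": "step_arm", "body": {
  "increments": [
    [[0,-0.167,0,0,0,0,1],[0,-0.167,0,0,0,0,1],[0,-0.165,0,0,0,0,1],[0,0,0,0,0,0,1]]
  ]
}}

```text
clock: 5.4
eef_pos: [501.1, 250.2, 348.4]
eef_rot: [-3.14, 0.788, 1.382]
wrist_force: [0.5, 0.4, -1.0]
finger_gap: 42.6
finger_force: 20.0
```

```bash
cat >> h.py <<'E'
from scipy.spatial.transform import Rotation as Ro
a=np.radians(-100.9);X=np.array([np.cos(a),np.sin(a),0]);Z=np.array([0,0,1.]);SEAT=np.array([459,83,71.])
A=(Z-X)/2**.5;N=(Z+X)/2**.5
def Rzy(z,y): return np.stack([np.cross(y,z),y,z],1)
def plan(s,pos,Rt=None,name=""):
    R=Ro.from_euler("xyz",s["eef_rot"]).as_matrix()
    d=R.T@(np.array(pos)-s["eef_pos"])/40
    w=Ro.from_matrix(R.T@Rt).as_rotvec()/np.radians(45) if Rt is not None else 0
    print(name,"shift/40 in tool axes",d.round(3),"rot/45",np.round(w,3))
E
python3 - <<'E'
from cell import manip, optics
from h import *
s=manip.read_state();print(s["eef_pos"],s["joints"].round(2),s["finger_gap"])
Y=np.cross(Z,X);RA=Rzy(-A,Y)
off=np.array([3,0,200.])
for n,t in(("pre",SEAT+4*A+50*N),("fin",SEAT+4*A+1*N)): plan(s,t-RA@off,RA,n)
E
```

```text
[501.13141425 250.24070309 348.39947884] [ 0.47  0.46  1.48 -0.6   1.72  0.73] 42.62504286268844
pre shift/40 in tool axes [ 0.543 -0.241  2.846] rot/45 [-0.001  0.004  0.001]
fin shift/40 in tool axes [ 1.768 -0.241  2.843] rot/45 [-0.001  0.004  0.001]
```

{"method": "step_arm", "body": {
  "increments": [
    [[0,0,0,0.136,-0.06,0.711,1],[0,0,0,0.136,-0.06,0.711,1],[0,0,0,0.136,-0.06,0.711,1],[0,0,0,0.136,-0.06,0.711,1],[0,0,0,0,0,0,1]]
  ]
}}

```text
clock: 5.9
eef_pos: [478.6, 186.6, 250.9]
eef_rot: [-3.136, 0.784, 1.382]
wrist_force: [-0.3, -0.3, -0.4]
finger_gap: 43.0
finger_force: 20.0
```

Run:
```python
from cell import manip, optics
from h import *
s=manip.read_state()
Y=np.cross(Z,X);RA=Rzy(-A,Y);off=np.array([3,0,200.])
plan(s,SEAT+4*A+1*N-RA@off,RA,"fin")
c=optics.camera("scene");t=optics.camera("top");np.savez("pics/t2.npz",**t)
a=cv2.resize(c["frame"][180:330,200:400],(400,300),interpolation=2);b=cv2.resize(t["frame"][190:290,235:368],(400,300),interpolation=2)
cv2.imwrite("pics/pre.png",np.hstack([a,b])[:,:,::-1])
```

```text
fin shift/40 in tool axes [ 1.217  0.009 -0.054] rot/45 [-0.006 -0.002  0.001]
```

View pics/pre.png

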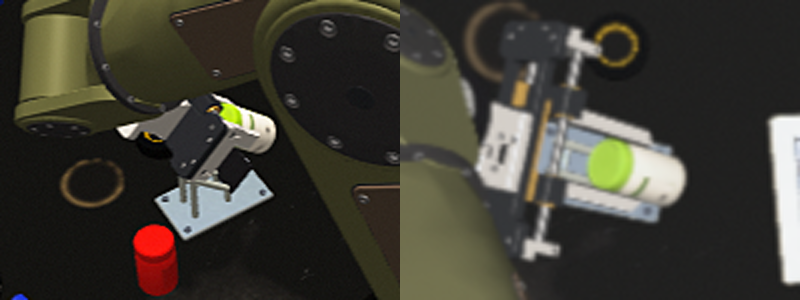

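The view shows the jar held at 45°, lid up-left at (610,165), lined up above the bars. Lowering along the bars' normal.

{"method": "step_arm", "body": {
  "increments": [
    [[0,0,0,0.25,0,-0.01,1],[0,0,0,0.25,0,-0.01,1],[0,0,0,0.25,0,-0.01,1],[0,0,0,0.25,0,-0.01,1],[0,0,0,0,0,0,1]]
  ]
}}

```text
clock: 6.5
eef_pos: [484.9, 217.8, 224.9]
eef_rot: [-3.14, 0.786, 1.382]
wrist_force: [0.0, -0.2, -0.4]
finger_gap: 42.5
finger_force: 20.0
```

{"method": "step_arm", "body": {
  "increments": [
    [[0,0,0,0.1,0,0,1],[0,0,0,0.1,0,0,1],[0,0,0,0,0,0,1]]
  ]
}}

```text
clock: 6.8
eef_pos: [486.1, 222.5, 220.2]
eef_rot: [-3.141, 0.785, 1.38]
wrist_force: [-0.5, -0.2, -0.9]
finger_gap: 43.0
finger_force: 20.0
```

Run:
```python
from cell import manip, optics
from h import *
s=manip.read_state();print(s["wrist_force"],s["moment"],s["joints"].round(2))
Y=np.cross(Z,X);RA=Rzy(-A,Y);off=np.array([3,0,200.])
plan(s,SEAT-RA@off,RA,"seat")
t=optics.camera("top");np.savez("pics/t3.npz",**t)
P=cloud(t);hsv=cv2.cvtColor(t["frame"],cv2.COLOR_RGB2HSV);m=cv2.inRange(hsv,(30,80,60),(55,255,255));m[:,:270]=0;m[:,340:]=0
q=P[m>0];print(len(q),q.mean(0),"expected lid centre",SEAT+37*A)
```

```text
[-0.54974239 -0.22562502 -0.93995005] [ 0.38854253 -0.17547119  0.00776474] [ 0.44  0.58  1.64 -0.61  1.47  0.87]
seat shift/40 in tool axes [ 0.051 -0.006  0.148] rot/45 [-0.001  0.    -0.   ]
202 [461.01846155 103.77927255 114.92798025] expected lid centre [463.94729479 108.69093759  97.1629509 ]
```

{"method": "step_arm", "body": {
  "increments": [
    [[0,0,0,0.03,0,0,1],[0,0,0,0,0,0.06,1],[0,0,0,0,0,0.06,1],[0,0,0,0,0,0,1]]
  ]
}}

```text
clock: 7.25
eef_pos: [485.6, 220.3, 217.1]
eef_rot: [3.14, 0.784, 1.379]
wrist_force: [-2.0, 9.2, 7.9]
finger_gap: 42.7
finger_force: 20.0
```

Run:
```python
from cell import manip, optics
from h import *
s=manip.read_state();print(s["wrist_force"],s["moment"])
for n in("top","scene"):
    t=optics.camera(n);P=cloud(t);hsv=cv2.cvtColor(t["frame"],cv2.COLOR_RGB2HSV);m=cv2.inRange(hsv,(30,80,60),(55,255,255))
    q=P[(m>0)&(np.linalg.norm(P-SEAT,axis=-1)<90)]-SEAT
    if len(q): print(n,len(q),[(k,np.percentile(q@v,[2,10,50,90,98]).round(1)) for k,v in(("A",A),("N",N),("Y",np.cross(Z,X)))])
    P=P.reshape(-1,3)-SEAT;f=t["frame"].reshape(-1,3).astype(int).min(1)
    k=(np.abs(P@np.cross(Z,X))<10)&(np.abs(P@A)<60)&(np.abs(P@N)<60)&(P@N>0)
    print("N along axis",[(b,np.percentile((P@N)[k&(abs(P@A-b)<4)],[5,50,95]).round(1)) for b in(-30,-20,-10,0,10,20,30,40)if (k&(abs(P@A-b)<4)).any()])
```

```text
[-2.04631574  9.21100167  7.87082976] [ 0.51365237  0.53234349 -0.62001574]
top 202 [('A', array([26.9, 29.3, 36.5, 38.6, 39.7])), ('N', array([-15.1,  -8. ,   8.8,  21.9,  24.7])), ('Y', array([-20.3, -16.1,  -1.3,  14.9,  20. ]))]
N along axis [(-30, array([21.3, 23.4, 26.1])), (-20, array([19.9, 23.6, 25.9])), (-10, array([21.8, 23.6, 25.6])), (0, array([21.5, 23.4, 25.5])), (10, array([20.7, 24. , 26.6])), (20, array([21.5, 23.7, 25.9])), (30, array([20. , 22.7, 25.4])), (40, array([ 1.5, 12.2, 23.9]))]
scene 104 [('A', array([ 9.7, 28.1, 37.6, 40.5, 43.2])), ('N', array([ 3.5,  7.2, 14.6, 20.5, 21.4])), ('Y', array([-20.8, -15.9,  -5.5,   6.5,  13. ]))]
N along axis [(-20, array([19.7, 20.3, 21. ])), (-10, array([20. , 21.1, 22.3])), (0, array([19.3, 21.1, 21.8])), (10, array([18.6, 20.9, 21.6])), (20, array([18.3, 20.3, 22.5])), (30, array([17.7, 19.9, 21.5])), (40, array([ 3.5, 12.7, 20.5]))]
```

The foot is on the plate: 12 N along the axis, lid end at A≈37 and crown at N≈21.5, as they should be. Releasing.

{"method": "step_arm", "body": {
  "increments": [
    [[0,0,0,0,0,-0.03,1],[0,0,0,0,0,0,-1],[0,0,0,0,0,0,-1],[0,0,0,0,0,0,-1],[0,0,0,0,0,0,-1]]
  ]
}}

```text
clock: 7.85
eef_pos: [485.8, 220.5, 216.9]
eef_rot: [-3.141, 0.786, 1.38]
wrist_force: [1.2, 0.1, -0.2]
finger_gap: 71.5
finger_force: 0.0
```

{"method": "step_arm", "body": {
  "increments": [
    [[0,0,0,0,0,0,-1],[0,0,0,0,0,0,-1],[0,0,0,0,0,0,-1],[0,0,0,0,0,0,-1]]
  ]
}}

```text
clock: 8.25
eef_pos: [485.7, 220.7, 217.0]
eef_rot: [3.142, 0.785, 1.38]
wrist_force: [0.2, -0.7, -0.1]
finger_gap: 94.1
finger_force: 0.0
```

{"method": "step_arm", "body": {
  "increments": [
    [[0,0,0,0,0,-0.5,-1],[0,0,0,0,0,-0.8,-1],[0,0,0,0,0,-0.8,-1],[0,0,0,0,0,-0.8,-1],[0,0,0,0,0,0,-1]]
  ]
}}

```text
clock: 8.75
eef_pos: [501.5, 303.1, 301.8]
eef_rot: [3.136, 0.782, 1.378]
wrist_force: [-0.1, -0.4, -1.6]
finger_gap: 93.7
finger_force: 0.0
```

```bash
cat > chk.py <<'E'
from cell import manip, optics
from h import *
for n in("top","scene"):
    t=optics.camera(n);P=cloud(t);hsv=cv2.cvtColor(t["frame"],cv2.COLOR_RGB2HSV);m=cv2.inRange(hsv,(30,80,60),(55,255,255))
    q=P[(m>0)&(np.linalg.norm(P-SEAT,axis=-1)<90)]-SEAT
    if len(q): print(n,len(q),[(k,np.percentile(q@v,[2,50,98]).round(1)) for k,v in(("A",A),("N",N),("Y",np.cross(Z,X)))])
    P=P.reshape(-1,3)-SEAT
    k=(np.abs(P@np.cross(Z,X))<10)&(np.abs(P@A)<60)&(np.abs(P@N)<60)&(P@N>0)
    print("N",[(b,np.median((P@N)[k&(abs(P@A-b)<4)]).round(1)) for b in(-30,-20,0,20,30)if (k&(abs(P@A-b)<4)).any()])
E
python3 chk.py; python3 -c "
from cell import manip
from h import *
s=manip.read_state();print(s['eef_pos'],s['joints'].round(2))
Y=np.cross(Z,X);RB=Rzy(-N,Y);
for d in(5,75):
  plan(s,SEAT+(180+d)*N,RB,d);print(SEAT+(180+d)*N)"
```

```text
top 191 [('A', array([26.9, 36.9, 39.8])), ('N', array([-16.3,   8.1,  23.3])), ('Y', array([-20. ,  -1.1,  17.6]))]
N [(-30, np.float64(21.9)), (-20, np.float64(22.0)), (0, np.float64(22.0)), (20, np.float64(20.6)), (30, np.float64(20.8))]
scene 300 [('A', array([ 9.4, 37.8, 42. ])), ('N', array([-21.2,   0.4,  18.7])), ('Y', array([-21.8,  -5.8,  16.1]))]
N [(-20, np.float64(18.6)), (0, np.float64(19.2)), (20, np.float64(18.7)), (30, np.float64(17.9))]
[501.07246446 300.99662787 298.45644907] [ 0.54  0.58  1.44 -0.56  1.7   0.83]
5 shift/40 in tool axes [-4.527e+00 -2.000e-03  7.946e+00] rot/45 [-0.  2.  0.]
[434.26352604 -45.45468795 201.81475452]
75 shift/40 in tool axes [-6.277e+00 -2.000e-03  7.947e+00] rot/45 [-0.  2.  0.]
[424.90377914 -94.05916447 251.3122292 ]
```

Seated and free. Backing off, swinging over, and re-approaching across the body.

{"method": "step_arm", "body": {
  "increments": [
    [[0,0,0,-1,0,0,-1],[0,0,0,-1,0,0,-1],[0,0,0,-1,0,0,-1],[0,0,0,-1,0,0,-1]]
  ]
}}

```text
clock: 9.25
eef_pos: [479.3, 188.1, 411.7]
eef_rot: [-3.139, 0.787, 1.381]
wrist_force: [0.5, 0.2, 0.1]
finger_gap: 94.0
finger_force: 0.0
```

{"method": "step_arm", "body": {
  "increments": [
    [[0,0.167,0,0,0,0,-1],[0,0.167,0,0,0,0,-1],[0,0.167,0,0,0,0,-1]]
  ]
}}

```text
clock: 9.55
eef_pos: [479.7, 189.1, 411.0]
eef_rot: [-3.141, 0.388, 1.379]
wrist_force: [0.3, 0.3, -0.2]
finger_gap: 94.0
finger_force: 0.0
```

{"method": "step_arm", "body": {
  "increments": [
    [[0,0.167,0,0,0,0,-1],[0,0.167,0,0,0,0,-1],[0,0.165,0,0,0,0,-1]]
  ]
}}

```text
clock: 9.85
eef_pos: [479.7, 189.2, 410.8]
eef_rot: [-3.14, -0.004, 1.378]
wrist_force: [0.0, 1.0, -0.8]
finger_gap: 93.8
finger_force: 0.0
```

{"method": "step_arm", "body": {
  "increments": [
    [[0,0,0,-1,0,0,-1],[0,0,0,-1,0,0,-1],[0,0,0,-1,0,0,-1],[0,0,0,-1,0,0,-1],[0,0,0,-1,0,0,-1]]
  ]
}}

```text
clock: 10.35
eef_pos: [440.8, -8.3, 410.8]
eef_rot: [-3.14, 0.0, 1.379]
wrist_force: [1.6, -0.8, 0.0]
finger_gap: 93.9
finger_force: 0.0
```

{"method": "step_arm", "body": {
  "increments": [
    [[0,0.167,0,-1,0,0,-1],[0,0.167,0,-0.5,0,0,-1],[0,0.167,0,0,0,0,-1]]
  ]
}}

```text
clock: 10.65
eef_pos: [429.5, -67.5, 408.1]
eef_rot: [-3.14, -0.398, 1.374]
wrist_force: [0.2, 1.1, 0.2]
finger_gap: 93.7
finger_force: 0.0
```

{"method": "step_arm", "body": {
  "increments": [
    [[0,0.167,0,0,0,0,-1],[0,0.167,0,0,0,0,-1],[0,0.165,0,0,0,0,-1],[0,0,0,0,0,0,-1]]
  ]
}}

```text
clock: 11.05
eef_pos: [430.0, -65.8, 408.0]
eef_rot: [-3.137, -0.788, 1.374]
wrist_force: [0.6, 0.2, -0.2]
finger_gap: 93.8
finger_force: 0.0
```

```bash
cat > p.py <<'E'
from cell import manip
from h import *
s=manip.read_state();print(s['eef_pos'],s['eef_rot'],s['joints'].round(2))
Y=np.cross(Z,X);RB=Rzy(-N,Y);
for d in(6,80): plan(s,SEAT+(180+d)*N,RB,d)
E
python3 p.py
```

```text
[430.01387541 -65.75953242 408.00669841] [-3.13711058 -0.78754036  1.37409044] [-0.35  0.06  1.85  0.78  1.45 -0.35]
6 shift/40 in tool axes [-3.287  0.023  3.98 ] rot/45 [ 0.    -0.003 -0.006]
80 shift/40 in tool axes [-3.283  0.023  2.13 ] rot/45 [ 0.    -0.003 -0.006]
```

{"method": "step_arm", "body": {
  "increments": [
    [[0,0,0,-0.82,0.006,0.532,-1],[0,0,0,-0.82,0.006,0.532,-1],[0,0,0,-0.82,0.006,0.532,-1],[0,0,0,-0.82,0.006,0.532,-1],[0,0,0,0,0,0,-1]]
  ]
}}

```text
clock: 11.55
eef_pos: [423.9, -97.5, 252.6]
eef_rot: [-3.129, -0.783, 1.371]
wrist_force: [0.2, 1.4, 0.7]
finger_gap: 93.7
finger_force: 0.0
```

{"method": "step_arm", "body": {
  "increments": [
    [[0,0,0,0,0,0,-1],[0,0,0,0,0,0,-1]]
  ]
}}

```text
clock: 11.75
eef_pos: [425.7, -97.1, 258.3]
eef_rot: [3.139, -0.784, 1.382]
wrist_force: [1.2, -0.4, 0.2]
finger_gap: 93.7
finger_force: 0.0
```

```bash
python3 p.py
python3 - <<'E'
from cell import optics
import cv2
c=optics.camera("wrist");cv2.imwrite("pics/w2.png",c["frame"][:,:,::-1])
E
```

```text
[425.68971037 -97.12653082 258.31310146] [ 3.13864405 -0.78378696  1.38245546] [-0.42  0.29  1.97  0.82  1.23 -0.66]
6 shift/40 in tool axes [-0.07  -0.037  1.899] rot/45 [0.002 0.002 0.002]
80 shift/40 in tool axes [-0.073 -0.034  0.049] rot/45 [0.002 0.002 0.002]
```

View pics/w2.png

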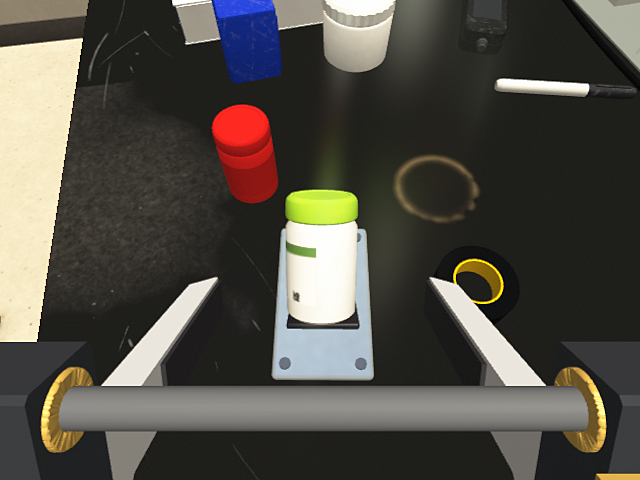

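The wrist view shows the jar (lid at (322,205), body to y=320) centred between the fingers at ≈(215..430, 285), with nothing in the way. Moving in and gripping.

{"method": "step_arm", "body": {
  "increments": [
    [[0,0,0,-0.02,-0.01,0.6,-1],[0,0,0,-0.02,-0.01,0.6,-1],[0,0,0,-0.02,-0.01,0.6,-1],[0,0,0,0,0,0.05,-1],[0,0,0,0,0,0,-1]]
  ]
}}

```text
clock: 12.3
eef_pos: [434.1, -47.2, 203.6]
eef_rot: [3.14, -0.785, 1.382]
wrist_force: [-0.5, -0.1, 0.2]
finger_gap: 94.0
finger_force: 0.0
```

{"method": "step_arm", "body": {
  "increments": [
    [[0,0,0,0,0,0,1],[0,0,0,0,0,0,1],[0,0,0,0,0,0,1],[0,0,0,0,0,0,1],[0,0,0,0,0,0,1]]
  ],
  "newtons": 20
}}

```text
clock: 12.8
eef_pos: [433.8, -47.4, 202.7]
eef_rot: [3.141, -0.785, 1.38]
wrist_force: [1.1, -0.4, 0.1]
finger_gap: 57.4
finger_force: 0.0
```

{"method": "step_arm", "body": {
  "increments": [
    [[0,0,0,0,0,0,1],[0,0,0,0,0,0,1],[0,0,0,0,0,0,1]]
  ]
}}

```text
clock: 13.1
eef_pos: [433.9, -47.3, 202.7]
eef_rot: [3.141, -0.785, 1.38]
wrist_force: [1.1, -1.8, 0.2]
finger_gap: 42.4
finger_force: 20.0
```

```bash
python3 p.py; python3 chk.py
```

```text
[433.88587551 -47.34720087 202.66328323] [ 3.14106044 -0.78528049  1.38022402] [-0.31  0.4   2.01  0.92  1.08 -0.72]
6 shift/40 in tool axes [0.019 0.    0.024] rot/45 [ 0.001  0.    -0.   ]
80 shift/40 in tool axes [ 0.019  0.002 -1.826] rot/45 [ 0.001  0.    -0.   ]
top 194 [('A', array([27.4, 36.9, 39.8])), ('N', array([-15.6,   7.7,  23.9])), ('Y', array([-20.4,  -1.5,  17.8]))]
N [(-30, np.float64(22.4)), (-20, np.float64(22.1)), (0, np.float64(22.4)), (20, np.float64(21.9)), (30, np.float64(21.8))]
scene 301 [('A', array([10.1, 38. , 42.1])), ('N', array([-20.3,   0.9,  19.1])), ('Y', array([-22.5,  -5.7,  17. ]))]
N [(-30, np.float64(18.7)), (-20, np.float64(19.2)), (0, np.float64(18.7)), (20, np.float64(18.3)), (30, np.float64(17.8))]
```

{"method": "step_arm", "body": {
  "increments": [
    [[0,0,0,0,0,-0.4,1],[0,0,0,0,0,-0.8,1],[0,0,0,0,0,-0.8,1],[0,0,0,0.4,0,-0.8,1],[0,0,0,0.7,0,-0.7,1]]
  ]
}}

```text
clock: 13.7
eef_pos: [420.4, -114.9, 333.2]
eef_rot: [-3.138, -0.785, 1.376]
wrist_force: [0.3, -0.4, -1.8]
finger_gap: 42.2
finger_force: 20.0
```

{"method": "step_arm", "body": {
  "increments": [
    [[0,0,0,0.7,0,-0.7,1],[0,0,0,0.7,0,-0.7,1],[0,-0.167,0,0,0,0,1],[0,-0.167,0,0,0,0,1],[0,-0.167,0,0,0,0,1]]
  ]
}}

```text
clock: 14.2
eef_pos: [420.7, -113.9, 411.9]
eef_rot: [3.141, -0.386, 1.38]
wrist_force: [0.6, 0.0, 0.1]
finger_gap: 42.9
finger_force: 20.0
```

{"method": "step_arm", "body": {
  "increments": [
    [[0,-0.167,0,0,0,0,1],[0,-0.167,0,0,0,0,1],[0,-0.165,0,0,0,0,1]]
  ]
}}

```text
clock: 14.5
eef_pos: [420.8, -113.8, 411.7]
eef_rot: [-3.141, 0.005, 1.38]
wrist_force: [0.4, -0.6, -1.6]
finger_gap: 42.6
finger_force: 20.0
```

{"method": "step_arm", "body": {
  "increments": [
    [[0,0,0.165,0,0,0,1],[0,0,0.165,0,0,0,1],[0,0,0.165,0,0,0,1],[0,0,0.165,0,0,0,1],[0,0,0.165,0,0,0,1]]
  ]
}}

```text
clock: 15.0
eef_pos: [420.8, -113.8, 411.6]
eef_rot: [-3.141, 0.0, 0.727]
wrist_force: [0.4, -0.2, -1.1]
finger_gap: 42.7
finger_force: 20.0
```

{"method": "step_arm", "body": {
  "increments": [
    [[0,0,0.165,0,0,0,1],[0,0,0.165,0,0,0,1],[0,0,0.165,0,0,0,1],[0,0,0.165,0,0,0,1],[0,0,0.165,0,0,0,1]]
  ]
}}

```text
clock: 15.5
eef_pos: [420.8, -113.8, 411.6]
eef_rot: [-3.141, 0.001, 0.079]
wrist_force: [-0.3, 0.7, -1.5]
finger_gap: 42.8
finger_force: 20.0
```

```bash
cat > q.py <<'E'
from cell import manip
from h import *
s=manip.read_state();print(s['eef_pos'],s['eef_rot'],s['joints'].round(2))
L=np.array([446.6,-199.3,118]);a=np.radians(-85);RD=Rzy(-Z,np.array([np.cos(a),np.sin(a),0]))
for d in(0,2,60): plan(s,L+(187+d)*Z,RD,d)
E
python3 q.py
```

```text
[ 420.81267589 -113.81240041  411.59121335] [-3.14118545e+00  8.66237175e-04  7.89793359e-02] [-0.35  0.04  1.81  0.    1.29  1.14]
0 shift/40 in tool axes [0.476 2.182 2.663] rot/45 [-0.001  0.001 -0.011]
2 shift/40 in tool axes [0.476 2.182 2.613] rot/45 [-0.001  0.001 -0.011]
60 shift/40 in tool axes [0.475 2.182 1.163] rot/45 [-0.001  0.001 -0.011]
```

{"method": "step_arm", "body": {
  "increments": [
    [[0,0,-0.011,0.16,0.727,0,1],[0,0,0,0.16,0.727,0,1],[0,0,0,0.16,0.727,0,1],[0,0,0,0,0,0.58,1],[0,0,0,0,0,0.58,1]]
  ]
}}

```text
clock: 16.0
eef_pos: [447.8, -199.7, 364.6]
eef_rot: [-3.142, 0.0, 0.092]
wrist_force: [-0.4, 0.3, -1.0]
finger_gap: 42.5
finger_force: 20.0
```

{"method": "step_arm", "body": {
  "increments": [
    [[0,0,0,0,0,0,1],[0,0,0,0,0,0,1]]
  ]
}}

```text
clock: 16.2
eef_pos: [448.0, -199.0, 365.9]
eef_rot: [-3.141, 0.0, 0.093]
wrist_force: [-0.5, 0.3, -0.4]
finger_gap: 42.5
finger_force: 20.0
```

```bash
python3 q.py
python3 - <<'E'
from cell import optics
from h import *
c=optics.camera("wrist");np.savez("pics/w3.npz",**c)
P=cloud(c);hsv=cv2.cvtColor(c["frame"],cv2.COLOR_RGB2HSV)
m=cv2.inRange(hsv,(4,100,120),(18,255,255))>0;k=m&(P[...,2]>85)&(P[...,2]<112);q=P[k];print("ribs",len(q),np.median(q,0).round(1))
L=np.array([446.6,-199.3,118]);a=np.radians(-85);tx=np.array([np.cos(a),np.sin(a),0]);ty=np.array([-np.sin(a),np.cos(a),0])
print("ribs x,y rel",np.percentile((q-L)@tx,[2,25,50,75,98]).round(1),np.percentile((q-L)@ty,[2,98]).round(1))
m=cv2.inRange(hsv,(30,80,60),(55,255,255))>0;q=P[m];print("lid",len(q),np.percentile((q-L)@tx,[2,50,98]).round(1),np.percentile((q-L)@ty,[2,50,98]).round(1),np.percentile(q[:,2],[2,50,98]).round(1))
ts=optics.camera("scene")["frame"];a=cv2.resize(c["frame"],(420,315));b=cv2.resize(ts[130:270,330:500],(380,315))
cv2.imwrite("pics/w3.png",np.hstack([a,b])[:,:,::-1])
E
```

```text
[ 447.96682836 -199.01030391  365.93760118] [-3.14132105e+00  4.21087994e-04  9.30145167e-02] [-0.49  0.2   1.73 -0.    1.2   0.98]
0 shift/40 in tool axes [-0.034  0.004  1.523] rot/45 [-0.     0.001  0.007]
2 shift/40 in tool axes [-0.034  0.004  1.473] rot/45 [-0.     0.001  0.007]
60 shift/40 in tool axes [-0.035  0.004  0.023] rot/45 [-0.     0.001  0.007]
ribs 413 [ 488.5 -194.2   98. ]
ribs x,y rel [-8.4 -6.  -1.   6.1  8.5] [32.  49.7]
lid 5573 [-18.6  -1.1  19.6] [12.  38.3 43.2] [162.8 194.  199. ]
```

View pics/w3.png

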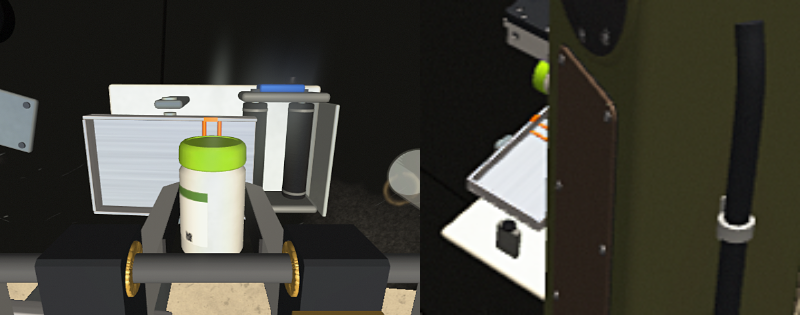

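The wrist view shows the jar over the two orange ribs (seen at (212,127)), square to the tray. Ribs lie at ±7 mm about my estimate ✓. Lowering to just above the saddle.

{"method": "step_arm", "body": {
  "increments": [
    [[0,0,0.007,-0.08,0.004,0.4,1],[0,0,0,0,0,0.4,1],[0,0,0,0,0,0.4,1],[0,0,0,0,0,0.2,1],[0,0,0,0,0,0,1]]
  ]
}}

```text
clock: 16.8
eef_pos: [444.8, -199.5, 309.5]
eef_rot: [-3.141, 0.0, 0.087]
wrist_force: [0.4, -0.4, -0.1]
finger_gap: 42.6
finger_force: 20.0
```

{"method": "step_arm", "body": {
  "increments": [
    [[0,0,0,0,0,0.05,1],[0,0,0,0,0,0,1],[0,0,0,0,0,0,1]]
  ]
}}

```text
clock: 17.1
eef_pos: [444.8, -199.6, 308.1]
eef_rot: [3.141, -0.001, 0.087]
wrist_force: [-0.4, 0.1, -0.9]
finger_gap: 42.5
finger_force: 20.0
```

```bash
python3 q.py
python3 - <<'E'
from cell import optics
from h import *
L=np.array([446.6,-199.3,118]);a=np.radians(-85);tx=np.array([np.cos(a),np.sin(a),0]);ty=np.array([-np.sin(a),np.cos(a),0])
c=optics.camera("wrist");P=cloud(c);hsv=cv2.cvtColor(c["frame"],cv2.COLOR_RGB2HSV)
m=cv2.inRange(hsv,(30,80,60),(55,255,255))>0;q=P[m];print("lid",len(q),np.percentile((q-L)@tx,[2,50,98]).round(1),np.percentile((q-L)@ty,[2,50,98]).round(1),np.percentile(q[:,2],[2,50,98]).round(1))
E
```

```text
[ 444.78999462 -199.56541195  308.06839306] [ 3.14110495e+00 -7.25760752e-04  8.73573425e-02] [-0.5   0.27  1.8  -0.    1.07  0.99]
0 shift/40 in tool axes [ 0.046 -0.003  0.077] rot/45 [ 0.001 -0.001  0.   ]
2 shift/40 in tool axes [ 0.046 -0.003  0.027] rot/45 [ 0.001 -0.001  0.   ]
60 shift/40 in tool axes [ 0.047 -0.002 -1.423] rot/45 [ 0.001 -0.001  0.   ]
lid 5570 [-18.   -0.6  20.2] [ 9.1 35.3 40.3] [104.9 136.2 141.2]
```

{"method": "step_arm", "body": {
  "increments": [
    [[0,0,0,0,0,0.045,1],[0,0,0,0,0,0,1],[0,0,0,0,0,0,1]]
  ]
}}

```text
clock: 17.45
eef_pos: [444.7, -199.5, 305.7]
eef_rot: [-3.142, 0.0, 0.087]
wrist_force: [0.1, 0.6, -0.5]
finger_gap: 42.8
finger_force: 20.0
```

{"method": "step_arm", "body": {
  "increments": [
    [[0,0,0,0,0,0,-1],[0,0,0,0,0,0,-1],[0,0,0,0,0,0,-1],[0,0,0,0,0,-0.6,-1],[0,0,0,0,0,-1,-1]]
  ]
}}

```text
clock: 17.95
eef_pos: [444.5, -199.4, 368.7]
eef_rot: [-3.139, 0.004, 0.087]
wrist_force: [1.3, 0.0, 0.1]
finger_gap: 78.9
finger_force: 0.0
```

{"method": "step_arm", "body": {
  "increments": [
    [[0,0,0,0,0,-1,-1],[0,0,0,0,0,-1,-1],[0,0,0,0,0,-0.5,-1],[0,0,0,0,0,0,-1]]
  ]
}}

```text
clock: 18.35
eef_pos: [444.6, -199.5, 472.5]
eef_rot: [3.139, -0.004, 0.087]
wrist_force: [0.4, 0.5, -0.7]
finger_gap: 94.1
finger_force: 0.0
```

```bash
cat > r.py <<'E'
from cell import optics,manip
from h import *
import sys
L=np.array([446.6,-199.3,118]);a=np.radians(-85);tx=np.array([np.cos(a),np.sin(a),0]);ty=np.array([-np.sin(a),np.cos(a),0])
c=optics.camera("wrist");P=cloud(c);hsv=cv2.cvtColor(c["frame"],cv2.COLOR_RGB2HSV)
m=cv2.inRange(hsv,(30,80,60),(55,255,255))>0;q=P[m];print("lid",len(q),np.percentile((q-L)@tx,[2,50,98]).round(1),np.percentile((q-L)@ty,[2,50,98]).round(1),np.percentile(q[:,2],[2,50,98]).round(1))
print(manip.read_state()["clock"])
t=optics.camera("top")["frame"][195:305,340:480];cv2.imwrite(sys.argv[1],np.hstack([cv2.resize(c["frame"],(440,330)),cv2.resize(t,(360,330))])[:,:,::-1])
E
python3 r.py pics/r1.png
```

```text
lid 1497 [-2.277e+02 -2.000e-01  2.590e+01] [-352.4   30.4   39.8] [  4.4 119.6 126.8]
18.4
```

View pics/r1.png

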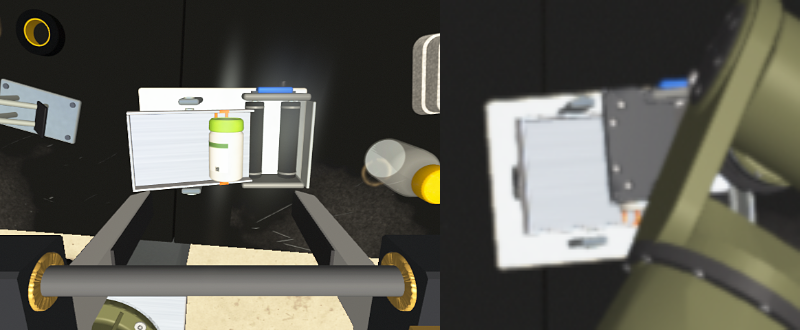

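The jar lies on the ribs at (226,150) in the wrist view, and the tray is tipping under it. The hand is clear, so I'll wait for the roll and for the tray to return.

{"method": "step_arm", "body": {
  "increments": [
    [[0,0,0,0,0,0,-1],[0,0,0,0,0,0,-1],[0,0,0,0,0,0,-1],[0,0,0,0,0,0,-1],[0,0,0,0,0,0,-1]]
  ]
}}

```text
clock: 18.95
eef_pos: [444.7, -199.5, 469.5]
eef_rot: [-3.141, 0.0, 0.087]
wrist_force: [-0.3, 0.3, 0.2]
finger_gap: 94.3
finger_force: 0.0
```

{"method": "step_arm", "body": {
  "increments": [
    [[0,0,0,0,0,0,-1],[0,0,0,0,0,0,-1],[0,0,0,0,0,0,-1],[0,0,0,0,0,0,-1],[0,0,0,0,0,0,-1]]
  ]
}}

```text
clock: 19.45
eef_pos: [444.7, -199.5, 469.7]
eef_rot: [3.142, 0.0, 0.087]
wrist_force: [-0.1, -0.4, -0.7]
finger_gap: 94.0
finger_force: 0.0
```

{"method": "step_arm", "body": {
  "increments": [
    [[0,0,0,0,0,0,-1],[0,0,0,0,0,0,-1],[0,0,0,0,0,0,-1],[0,0,0,0,0,0,-1],[0,0,0,0,0,0,-1]]
  ]
}}

```text
clock: 19.95
eef_pos: [444.7, -199.5, 469.7]
eef_rot: [3.142, -0.0, 0.087]
wrist_force: [0.5, -0.3, 0.2]
finger_gap: 93.9
finger_force: 0.0
```

{"method": "step_arm", "body": {
  "increments": [
    [[0,0,0,0,0,0,-1],[0,0,0,0,0,0,-1],[0,0,0,0,0,0,-1],[0,0,0,0,0,0,-1],[0,0,0,0,0,0,-1]]
  ]
}}

```text
clock: 20.45
eef_pos: [444.7, -199.5, 469.7]
eef_rot: [3.142, -0.0, 0.087]
wrist_force: [-0.5, 0.8, -0.3]
finger_gap: 93.9
finger_force: 0.0
```

{"method": "step_arm", "body": {
  "increments": [
    [[0,0,0,0,0,0,-1],[0,0,0,0,0,0,-1],[0,0,0,0,0,0,-1],[0,0,0,0,0,0,-1],[0,0,0,0,0,0,-1]]
  ]
}}

```text
clock: 20.95
eef_pos: [444.7, -199.5, 469.7]
eef_rot: [-3.142, 0.0, 0.087]
wrist_force: [0.7, 0.4, 0.4]
finger_gap: 93.7
finger_force: 0.0
```

{"method": "step_arm", "body": {
  "increments": [
    [[0,0,0,0,0,0,-1],[0,0,0,0,0,0,-1],[0,0,0,0,0,0,-1],[0,0,0,0,0,0,-1],[0,0,0,0,0,0,-1]]
  ]
}}

```text
clock: 21.45
eef_pos: [444.7, -199.5, 469.7]
eef_rot: [3.142, -0.0, 0.087]
wrist_force: [1.3, -0.8, 0.3]
finger_gap: 94.3
finger_force: 0.0
```

{"method": "step_arm", "body": {
  "increments": [
    [[0,0,0,0,0,0,-1],[0,0,0,0,0,0,-1],[0,0,0,0,0,0,-1],[0,0,0,0,0,0,-1],[0,0,0,0,0,0,-1]]
  ]
}}

```text
clock: 21.95
eef_pos: [444.7, -199.5, 469.7]
eef_rot: [-3.142, 0.0, 0.087]
wrist_force: [-0.8, 0.2, -0.4]
finger_gap: 93.9
finger_force: 0.0
```

{"method": "step_arm", "body": {
  "increments": [
    [[0,0,0,0,0,0,-1],[0,0,0,0,0,0,-1],[0,0,0,0,0,0,-1],[0,0,0,0,0,0,-1],[0,0,0,0,0,0,-1]]
  ]
}}

```text
clock: 22.45
eef_pos: [444.7, -199.5, 469.7]
eef_rot: [3.142, 0.0, 0.087]
wrist_force: [-0.4, -0.1, 0.7]
finger_gap: 93.8
finger_force: 0.0
```

{"method": "step_arm", "body": {
  "increments": [
    [[0,0,0,0,0,0,-1],[0,0,0,0,0,0,-1],[0,0,0,0,0,0,-1],[0,0,0,0,0,0,-1],[0,0,0,0,0,0,-1]]
  ]
}}

```text
clock: 22.95
eef_pos: [444.7, -199.5, 469.7]
eef_rot: [3.142, -0.0, 0.087]
wrist_force: [-0.6, 0.5, -0.1]
finger_gap: 94.2
finger_force: 0.0
```

{"method": "step_arm", "body": {
  "increments": [
    [[0,0,0,0,0,0,-1],[0,0,0,0,0,0,-1],[0,0,0,0,0,0,-1],[0,0,0,0,0,0,-1],[0,0,0,0,0,0,-1]]
  ]
}}

```text
clock: 23.45
eef_pos: [444.7, -199.5, 469.7]
eef_rot: [-3.142, 0.0, 0.087]
wrist_force: [0.0, 0.3, 0.1]
finger_gap: 93.8
finger_force: 0.0
```

{"method": "step_arm", "body": {
  "increments": [
    [[0,0,0,0,0,0,-1],[0,0,0,0,0,0,-1],[0,0,0,0,0,0,-1],[0,0,0,0,0,0,-1],[0,0,0,0,0,0,-1]]
  ]
}}

```text
clock: 23.95
eef_pos: [444.7, -199.5, 469.7]
eef_rot: [-3.142, 0.0, 0.087]
wrist_force: [-0.4, -0.0, -0.8]
finger_gap: 94.3
finger_force: 0.0
```

{"method": "step_arm", "body": {
  "increments": [
    [[0,0,0,0,0,0,-1],[0,0,0,0,0,0,-1],[0,0,0,0,0,0,-1],[0,0,0,0,0,0,-1],[0,0,0,0,0,0,-1]]
  ]
}}

```text
clock: 24.45
eef_pos: [444.7, -199.5, 469.7]
eef_rot: [-3.142, 0.0, 0.087]
wrist_force: [0.2, -0.0, 0.0]
finger_gap: 93.7
finger_force: 0.0
```

```bash
python3 r.py pics/r2.png
python3 - <<'E'
from cell import optics
from h import *
c=optics.camera("wrist");P=cloud(c).reshape(-1,3)
L=np.array([446.6,-199.3,118]);a=np.radians(-85);tx=np.array([np.cos(a),np.sin(a),0]);ty=np.array([-np.sin(a),np.cos(a),0])
X_=(P-L)@tx;Y_=(P-L)@ty
for lo in range(-100,120,10):
    k=(abs(X_-lo-5)<5)&(abs(Y_)<15)&(P[:,2]<150)
    if k.any(): print(lo+5,np.percentile(P[k,2],[50,95]).round(1),end="; ")
E
```

```text
lid 1183 [-239.6   64.7   92.3] [-356.4   30.2   96.5] [  3.1  72.5 388.1]
24.5
-95 [88.8 90.1]; -85 [89.5 90.8]; -75 [90.1 91.3]; -65 [91.  92.3]; -55 [91.6 92.8]; -45 [92.4 93.6]; -35 [93.  94.3]; -25 [93.8 95.1]; -15 [94.4 95.8]; -5 [95.8 97.7]; 5 [96.3 98.6]; 15 [96.6 98. ]; 25 [97.3 98.5]; 35 [98.  99.3]; 45 [47.5 97.7]; 55 [64.5 72.8]; 65 [76.9 79.3]; 75 [79.3 80.8]; 85 [77.4 79.3]; 95 [71.2 73.8]; 105 [47.1 48.6]; 115 [61.  86.1];
```

View pics/r2.png

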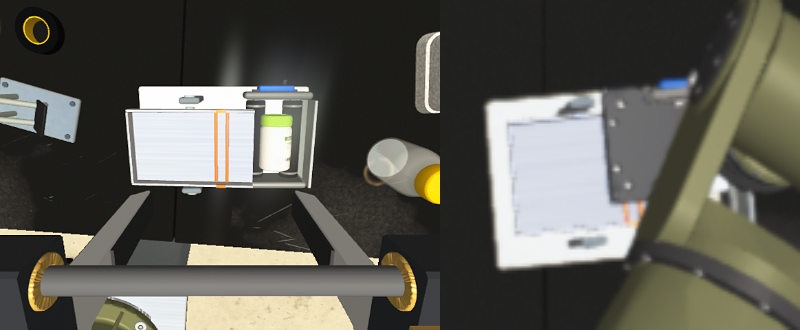

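The jar lies between the rollers at (276,143), with its crown at 79.5 mm and x≈75 (74 expected). The empty tray is back at about 4°. Handing in.

```bash
python3 -c "
from cell import workorder
print(workorder.sign_off())"
```

```text
the job is handed in; nothing more can be done
None
```

The jar went through the sloping rest and the tray's saddle and now lies between the two rollers, with the tray swung back empty; I handed the job in at about 25 s, and no verdict came back.

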